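# Load a test coupon under a spring clip

### The arm

A 6-joint arm with a two-finger parallel gripper is mounted at the origin on a cart in front of the work surface, level with it; the furniture and walls round the work are solid. World frame = base frame: x ahead of the robot, y to its left, z up, the work surface at z = 0. Lengths are in m, angles in degrees, forces in N, time in s.
With the tool pointing down it reaches from about 0.35 to 0.725 m from the base axis. Payload 4.3 kg.
Tool frame: the origin (TCP) lies at the very end of the fingers, on their centre line; the grasp point (between the pads) lies 19 mm behind it; z points along the fingers, y is the direction in which the jaws open and shut (so a half turn about z gives the same grasp; the last joint's range is limited). The gripper opens to 85 mm and grips with 20 to 120 N. Pads are 22 mm wide; open, the fingers measure 114 mm over their backs; the gripper's body (76 mm by 85 mm) begins 54 mm behind the grasp point. The pads swing forward as they close: fully open they stand 13 mm farther back than shut.
Start: joints at [-79.257, 21.618, 4.641, 73.018, 0, 83.68], TCP at [0.169, -0.55, 0.202] pointing down, gripper open.
Joint ranges: [-156.06, 156.06], [-48.1, 94.91], [-58.44, 69.94], [-101.28, 121.22], [-78.64, 73.56], [-180, 180]. Speed limits (degrees/s): [147.25, 147.25, 180, 180, 180, 180].

### API

Orientations are given as a 3x3 rotation matrix whose columns are the frame's x, y, z axes.
In Python, from rig import arm gives the robot as it stands. The module is installed in compiled form; this text tells all that it offers.
- The arm moves only by the tool arm_command, never from a script. Its arguments are lists of equal length, an entry for each row: "xyz": the shift along the tool's x, y, z in units of 30 mm (1.0 is 30 mm), a list of three; "yaw": the turn about the tool's z in units of 6 degrees (1.0 is 6 degrees). A call has 1 to 5 rows; each row is the pose to reach, as a shift and turn from the pose measured when the call began, along the tool's axes at that moment; what a row does not reach only later rows make up. A row lasts 1/8 s, in which the tool goes at most 62.5 mm and 10.7 degrees, less where a joint would pass 70% of its speed; a pose out of reach is approached as far as the arm can. A call with a gripper value outside its range is refused whole. "claw" is the opening, from 0 (shut) to 1 (fully open), set as the call begins (left out, the last holds). The fingers move at their own pace and stop on an object; the grip force is fixed at half the most. Time passes only in rows, so rows that repeat a pose let the fingers close. It gives the time, the measured TCP pose, the force and the opening at its end, in the units of the state.
- arm.read_state(): the state, without advancing time (a new reading comes with each control period).
- arm.camera(name): name is "side" or "top"; returns a dict with "image" (480x640x3 uint8, red, green, blue), "fx", "fy", "cx", "cy" (pixels), "extrinsics" (4x4, takes a point from camera to world coordinates). Camera axes: x right, y up, looking along -z (the intrinsics and any distortion apply to the point x, -y, -z); pixel columns grow to the right and rows downward; lengths in m; the calibration is good to about 2 mm. A picture is of the moment at which its call begins. There is no depth.
- arm.hand_in(): hands the job in, once; it reports no verdict.
Trained networks look in a picture, given as the dict that the camera call returned (one of the last four; its "shot" number tells which), for a name from the list of things; names that differ only in an ending like _2 or _b are one class to them, and where a whole thing is asked for, a point or a joint stands for the part that bears it (a point fixed in the world has none). Each returns a list of dicts, best first, with "p" (0 to 1); they miss things now and then, are a little off and sometimes report something else, mostly with a low value. They report only what shows in the picture. A call takes as long as a camera call. They do not tell look-alikes from the thing itself.
- arm.find_in(picture, thing): "at" ([x, y, z] in m, in world coordinates, good to about 4 mm: the middle of the surface that is visible of it).
- arm.tip_of(picture, thing): "at" ([x, y, z] in m, in world coordinates, good to about 4 mm: a listed point, or the origin of a listed thing).
The state is a dict: "clock": time; "q": joint angles; "joint_velocities": joint speeds; "joint_torque": joint torques, N m; "tcp_pos": TCP position; "tool_rot": TCP orientation; "ft_force": force on the tool from outside, world axes, zero at the start; "wrist_torque": the same for the moment, N m; "gripper_width": opening from 0.0 (shut) to 1.0 (fully open).
Only numpy, scipy, OpenCV 4.12 (cv2) and the standard library are available. Lean on these libraries where they do the work, as an engineer would, in place of code of your own. Each camera call takes 0.05 s, during which the arm holds its last target.

### The job

Load the flat metal test coupon into the coupon clamp: with one fingertip hold the clip's long ribbed treadle down so that its foot stays raised, and with the other fingertip push the coupon along its channel beneath the foot until it is fully home against the end stop. Keep the treadle held down until the coupon is home, then let it go so that the foot clamps the coupon, and come clear. Only press and push: lift nothing, and leave the pipe nipple, the tape roll and the bottle beside the clamp where they are.

Things in the scene. Friction and masses are not known exactly. Their poses are not given: they have to be found in the camera images.
- clamp: Coupon clamp fixed to the bench, grey base plate 220x130x8 mm (x -115 to +105 mm). Origin: underside of the plate, below the clip's hinge. Its x axis points along the channel to the end stop, z up; the channel is on its -y side, the treadle on its +y side. The hinge runs along x at y = 0, z = 32 mm, between posts at x = -110 and +70 mm (tops at z = 38 mm).
- stop (a point): Foot of the end stop's face, on the channel's centre line: clamp (+80, -30, 20) mm; the stop's top is at z = 34 mm. The channel is straight along the clamp's x, floor at z = 20 mm from x = -110 to +80 mm, open at the -x end, 43 mm wide between two low walls 5 mm thick, tops at z = 26 mm.
- clip (a joint): Tilt of the sprung rocking clip, rad: 0 at rest, grows as the treadle goes down and the foot up, stops at 0.34. It needs about 3 N on mid-treadle at 0.05, 10 N at 0.3, and springs back when let go. At rest the foot is 6 mm above the channel floor and bars the 10 mm coupon; it clears the coupon above 0.13 (use 0.2 to 0.3). With the coupon clamped it reads about 0.12.
- treadle (a point): On top of the treadle, a flat ribbed steel plate, clamp x -105 to +63, y +3 to +51 mm, top z = 32 mm at rest; this point is at (-50, +31, 32). Press anywhere along it; a fingertip may slide along while pressing. At 0.27 rad its top 25 mm from the hinge is at z = 25 mm, within the coupon's height, so two level fingertips about 60 mm apart can press it and push the coupon's end at once.
- foot (a point): Underside of the clip's foot, a round bar 10 mm thick and 24 mm long along x, under a flat arm over the channel: clamp (+52, -34, 26) mm at rest; the foot reaches x +40 to +64 mm. The arm's top is at z = 39 mm at rest and rises about 15 mm.
- coupon: Loose flat metal coupon 90x40x10 mm, about 0.15 kg, with a 9 mm hole near its rear end, lying flat in the channel short of the foot. Origin: centre of its underside; x along its length to the end stop. It starts at clamp x -32 to -10 mm; home is x = +35 mm, its front end on the stop, its rear end at x = -10 mm.
- hex_nipple: Brass pipe nipple 31x59x27 mm lying on the bench beside the clamp; leave alone. Origin: centre of its underside.
- ptfe_roll: White roll of sealing tape 54x54x14 mm lying on the bench beside the clamp; leave alone. Origin: centre of its underside.
- threadlock: Small red bottle 26x40x118 mm standing on the bench beside the clamp; leave alone. Origin: centre of its underside.
Mind the look-alikes: they are no part of the job. There is more than one size of the coupon; the one meant has the size given above.

How it is judged:
By the outcome, as a careful person would: the job done as asked, in the order asked, and still so for the second after the job is handed in, with the robot touching nothing.
It also fails if it takes over 53 s, if anything falls off the work surface, if the arm or the gripper's body presses on something with over 40 N, if the wrist force passes 120 N, or if a joint passes its speed limit or range.

## Working session

There is one attempt and no reset: what is moved stays moved. The work goes in short steps, Python scripts to look and compute and a tool call to move; the robot and the scene stay as the last step left them, time stands still between calls to the robot, and variables do not carry over. Pictures are saved under pics/ and viewed, and the job is handed in when it is done.

Besides the shell and the picture viewer there is one more tool, called after ">>>" by a JSON object that holds its "api" and its "payload". arm_command: Moves the arm, as the interface text tells. Its arguments: {"type":"object","properties":{"xyz":{"type":"array","items":{"type":"array","items":{"type":"number"}}},"yaw":{"type":"array","items":{"type":"number"}},"claw":{"type":"number"}},"required":["xyz","yaw"]}

```bash
mkdir -p pics
cat > h.py <<'E'
import numpy as np, cv2
from rig import arm
def save(p,name,crop=None,scale=1):
    im=p["image"][:,:,::-1]
    if crop: x0,y0,x1,y1=crop; im=im[y0:y1,x0:x1]
    if scale!=1: im=cv2.resize(im,None,fx=scale,fy=scale,interpolation=cv2.INTER_CUBIC)
    cv2.imwrite("pics/"+name,im)
def proj(p,P):
    E=np.array(p["extrinsics"]);P=np.atleast_2d(P)
    c=(np.linalg.inv(E)@np.c_[P,np.ones(len(P))].T).T[:,:3]
    return np.c_[p["fx"]*c[:,0]/-c[:,2]+p["cx"], p["fy"]*-c[:,1]/-c[:,2]+p["cy"]]
def unproj(p,uv,z):
    E=np.array(p["extrinsics"]);uv=np.atleast_2d(uv)
    d=np.c_[(uv[:,0]-p["cx"])/p["fx"],-(uv[:,1]-p["cy"])/p["fy"],-np.ones(len(uv))]@E[:3,:3].T
    o=E[:3,3]; t=(z-o[2])/d[:,2]
    return o+d*t[:,None]
E
python3 - <<'E'
from h import *
np.set_printoptions(precision=4,suppress=True)
for n in ("top","side"):
    p=arm.camera(n); save(p,n+"0.png"); print(n,{k:(v if k!="image" else None) for k,v in p.items()})
    for t in ("clamp","clip","coupon","hex_nipple","ptfe_roll","threadlock"):
        print(t,[(round(d["p"],2),np.round(d["at"],4),proj(p,d["at"]).round()) for d in arm.find_in(p,t)][:4])
    for t in ("clamp","stop","treadle","foot","coupon"):
        print("tip",t,[(round(d["p"],2),np.round(d["at"],4)) for d in arm.tip_of(p,t)][:4])
print(arm.read_state())
E
```

```text
top {'image': None, 'fx': 552.9358138773057, 'fy': 552.9358138773057, 'cx': 327.8088903250421, 'cy': 236.79988857334507, 'extrinsics': array([[-0.019 ,  0.9982, -0.0573,  0.5121],
       [-0.9998, -0.019 ,  0.0006,  0.082 ],
       [-0.0005,  0.0573,  0.9984,  1.0053],
       [ 0.    ,  0.    ,  0.    ,  1.    ]]), 'shot': 1}
clamp [(0.9, array([0.6123, 0.0559, 0.0274]), array([[342., 212.]]))]
clip [(0.59, array([0.6077, 0.0721, 0.0353]), array([[333., 214.]]))]
coupon [(0.87, array([0.5733, 0.0352, 0.0295]), array([[354., 233.]])), (0.75, array([0.4214, 0.3448, 0.0117]), array([[182., 322.]])), (0.56, array([ 0.3857, -0.0973,  0.0118]), array([[430., 338.]]))]
hex_nipple [(0.63, array([0.6394, 0.1805, 0.0249]), array([[271., 198.]])), (0.43, array([0.608 , 0.0743, 0.0351]), array([[331., 214.]]))]
ptfe_roll [(0.95, array([ 0.5374, -0.0729,  0.01  ]), array([[414., 253.]]))]
threadlock [(0.62, array([0.7608, 0.1464, 0.0713]), array([[288., 124.]]))]
tip clamp [(0.86, array([ 0.6096,  0.0447, -0.0014]))]
tip stop [(0.75, array([ 0.6689, -0.0139,  0.0223]))]
tip treadle [(0.96, array(
[... 1744 characters left out ...]
p coupon [(0.93, array([ 0.4206,  0.3465, -0.0034])), (0.8, array([ 0.3869, -0.0972,  0.0001])), (0.65, array([0.5715, 0.0377, 0.0182]))]
{'clock': 1.2, 'q': array([-79.2566,  21.6189,   4.6397,  73.0176,  -0.0007,  83.6797]), 'joint_velocities': array([-0.0079,  0.0734, -0.0022,  0.0257, -0.0003, -0.0032]), 'joint_torque': array([ -0.0007, -46.3523,  27.0159,   0.0003,  -0.0001,   0.    ]), 'tcp_pos': array([ 0.1687, -0.5497,  0.2015]), 'tool_rot': array([[ 0.956 ,  0.2934, -0.    ],
       [ 0.2934, -0.956 , -0.0001],
       [-0.    ,  0.0001, -1.    ]]), 'ft_force': array([ 1.0088,  0.2937, -0.3258]), 'wrist_torque': array([-0.0083,  0.0205, -0.0481]), 'gripper_width': 1.0003451388493294}
```

View pictures.

View pics/top0.png

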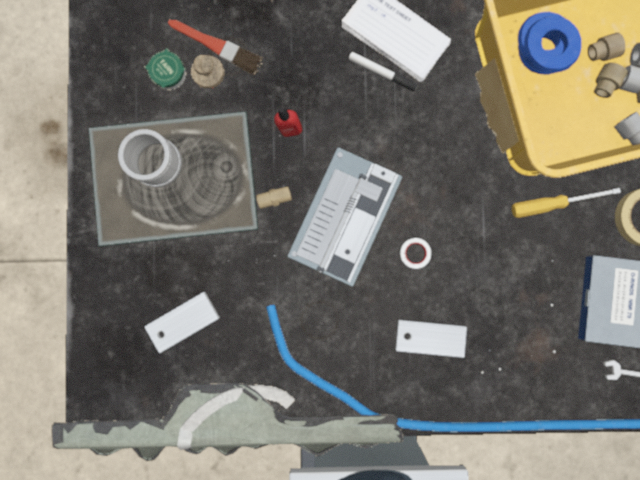

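View pics/side0.png

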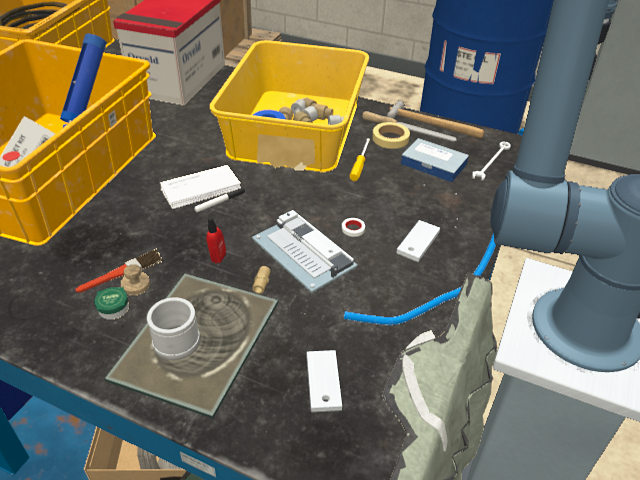

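Run:
```python
import cv2
im=cv2.imread("pics/top0.png"); cv2.imwrite("pics/topcrop0.png",cv2.resize(im[150:290,250:450],None,fx=4,fy=4,interpolation=cv2.INTER_CUBIC))
im=cv2.imread("pics/side0.png"); cv2.imwrite("pics/sidecrop0.png",cv2.resize(im[180:320,210:410],None,fx=4,fy=4,interpolation=cv2.INTER_CUBIC))
```

```text
(no output)
```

View pics/topcrop0.png

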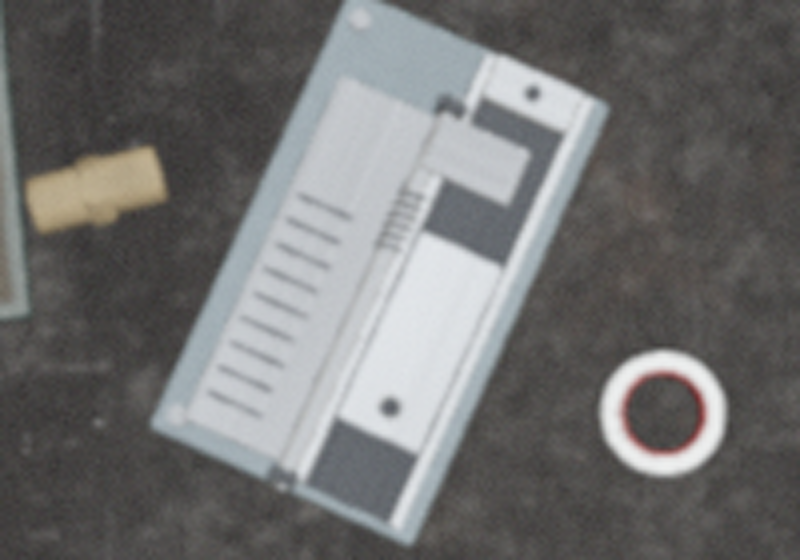

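View pics/sidecrop0.png

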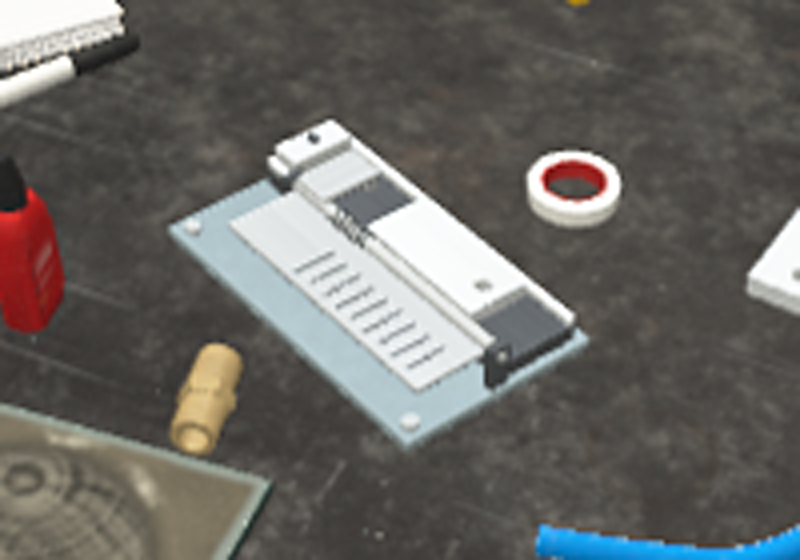

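```bash
cat > pose.py <<'E'
from h import *
from scipy.optimize import least_squares
def T(v,P):
    x,y,a=v; P=np.atleast_2d(P)/1000.; c,s=np.cos(a),np.sin(a)
    return np.c_[x+c*P[:,0]-s*P[:,1], y+s*P[:,0]+c*P[:,1], P[:,2]]
E
python3 - <<'E'
from pose import *
np.set_printoptions(precision=4,suppress=True)
pt=arm.camera("top");ps=arm.camera("side")
def c(u,o): return np.array(u)/4.+np.array(o)-0.375
top=[((-115,65,8),(152,428)),((-115,-65,8),(410,545)),((105,-65,8),(608,105)),((80,-51,34),(565,132)),((80,-8.5,34),(478,97))]
side=[((-115,65,8),(407,448)),((105,65,8),(168,230)),((-115,-65,8),(588,338))]
def res(v,full=False):
    r=[]
    for p,L,o in ((pt,top,(250,150)),(ps,side,(210,180))):
        P=T(v,[a for a,_ in L]); r.append(proj(p,P)-c([b for _,b in L],o))
    if full: return r
    return np.vstack(r).ravel()
s=least_squares(res,[0.61,0.045,-0.45],loss="soft_l1"); print(s.x,np.degrees(s.x[2])); print(res(s.x,True))
np.save("pose.npy",s.x)
for n,P in (("stop",(80,-30,20)),("treadle",(-50,31,32)),("foot",(52,-34,26)),("org",(0,0,0))): print(n,T(s.x,P))
# coupon corners top z=30: 
cc=c([(425,233),(503,265),(338,418),(415,452)],(250,150))
W=unproj(pt,cc,0.030)
x,y,a=s.x; R=np.array([[np.cos(a),np.sin(a)],[-np.sin(a),np.cos(a)]])
print("coupon corners clamp mm",(W[:,:2]-[x,y])@R.T*1000)
# overlay
L=[(-115,65,8),(-115,-65,8),(105,-65,8),(105,65,8),(-105,3,32),(-105,51,32),(63,51,32),(63,3,32),(-110,-8.5,26),(-110,-51.5,26),(80,-51.5,34),(80,-8.5,34),(52,-34,39)]
for p,n in ((pt,"t"),(ps,"s")):
    im=p["image"][:,:,::-1].copy(); im=cv2.resize(im,None,fx=4,fy=4,interpolation=cv2.INTER_CUBIC)
    for q in proj(p,T(s.x,L)): cv2.circle(im,tuple(int(k) for k in (q*4+1.5)),4,(0,0,255),1)
    o=(250,140) if n=="t" else (210,180)
    cv2.imwrite(f"pics/ov_{n}.png",im[o[1]*4:o[1]*4+600,o[0]*4:o[0]*4+800])
E
```

```text
[ 0.6105  0.0486 -0.4431] -25.385199423570075
[array([[-1.1904,  0.2892],
       [ 0.1049,  0.8114],
       [ 0.1157,  0.1279],
       [-0.1326,  0.4697],
       [-0.3188, -0.5801]]), array([[-0.2259, -1.7276],
       [-1.116 , -1.5851],
       [ 0.5144, -1.0059]])]
stop [[ 0.6699 -0.0128  0.02  ]]
treadle [[0.5786 0.0981 0.032 ]]
foot [[ 0.6429 -0.0044  0.026 ]]
org [[0.6105 0.0486 0.    ]]
coupon corners clamp mm [[ 14.9057 -12.7818]
 [ 16.1216 -50.0672]
 [-75.6619 -11.3193]
 [-75.3596 -48.3865]]
```

View pics/ov_t.png

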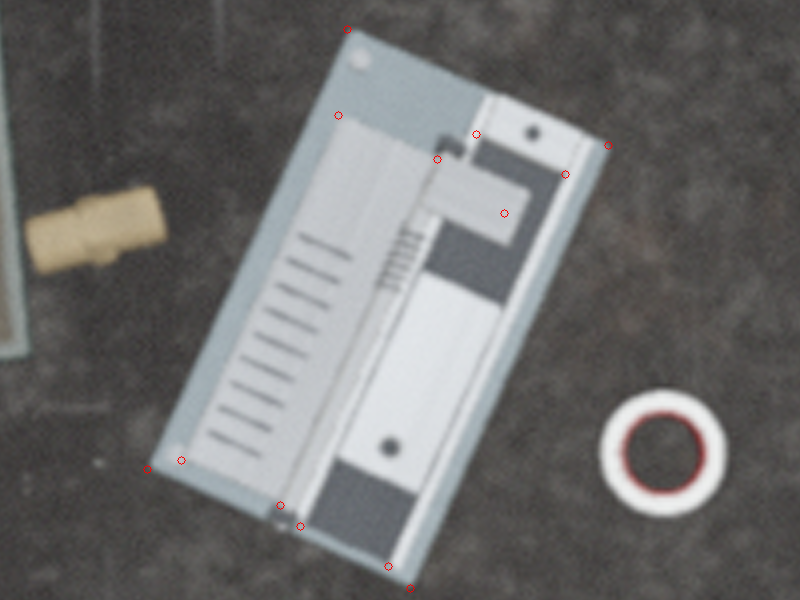

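View pics/ov_s.png

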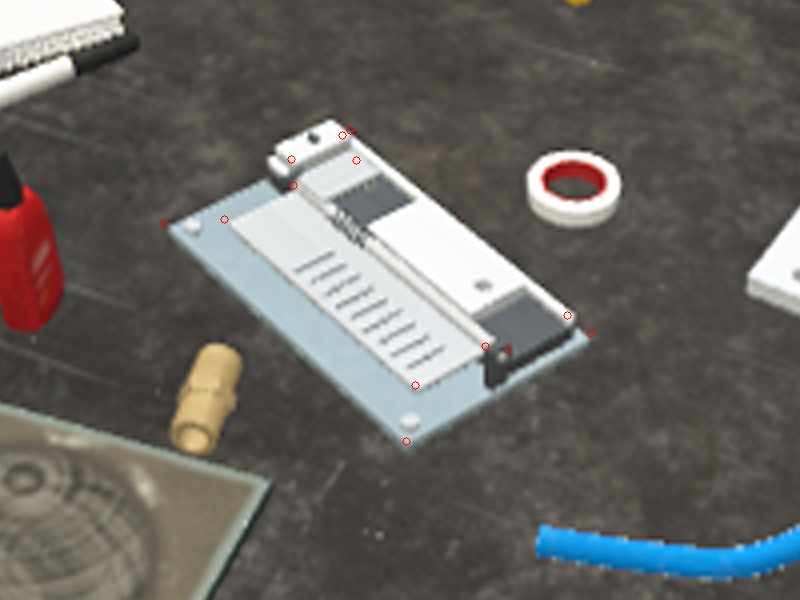

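Candidates for the coupon: the plate in the channel at top px (354,233), and two loose plates at (182,322) and (431,338). The one in the channel measures about 90x38 mm with its hole at the rear, so I'm taking it. The crop and the clamp overlay both agree. Next I'll plan the approach.

```bash
cat > plan.py <<'E'
from pose import *
import sys
def plan(cx,cy,z,turn=True,v=None):
    v=np.load("pose.npy"); s=arm.read_state(); R=np.array(s["tool_rot"]); p=np.array(s["tcp_pos"])
    t=T(v,(cx,cy,0))[0]; t[2]=z/1000.
    d=R.T@(t-p)/0.03
    a=np.degrees(v[2])+180; cur=np.degrees(np.arctan2(R[1,0],R[0,0])); dy=-((a-cur+180)%360-180)/6
    c=np.linalg.inv(np.array([[np.cos(v[2]),-np.sin(v[2])],[np.sin(v[2]),np.cos(v[2])]]))@(p[:2]-v[:2])*1000
    print("clock",round(s["clock"],2),"tcp",p.round(4),"clampxy",c.round(1),"F",np.round(s["ft_force"],2),"w",round(s["gripper_width"],3),"q",np.round(s["q"],1))
    print("need units",d.round(3),"yaw",round(dy,3), "tilt",R[:,2].round(4))
if __name__=="__main__": plan(*map(float,sys.argv[1:4]))
E
python3 plan.py -92 -2 120
```

```text
clock 1.3 tcp [ 0.1687 -0.5497  0.2015] clampxy [-142.6 -730. ] F [-0.15 -0.13 -0.83] w 0.998 q [-79.3  21.6   4.6  73.   -0.   83.7]
need units [ 17.622 -16.768   2.716] yaw -22.926 tilt [ 0.e+00 -1.e-04 -1.e+00]
```

>>> {"api": "arm_command", "payload": {"xyz": [[1.2,-1.15,0],[2.4,-2.3,0],[3.6,-3.45,0],[4.8,-4.6,0],[6.0,-5.75,0]], "yaw": [-1.5,-3,-4.5,-6,-7.5], "claw": 0.6}}

```text
clock: 1.92
tcp_pos: [0.2908, -0.3306, 0.2017]
tool_rot: [[0.464, 0.886, 0.001], [0.886, -0.464, -0.001], [-0.0, 0.001, -1.0]]
ft_force: [0.1, -0.8, 0.1]
gripper_width: 0.598
```

```bash
python3 plan.py -92 -2 120
```

```text
clock 1.93 tcp [ 0.2908 -0.3306  0.2017] clampxy [-126.2 -479.7] F [ 0.11 -0.78  0.09] w 0.598 q [-56.9   6.  -15.7  68.2   0.   60.7]
need units [15.957  0.505  2.72 ] yaw -15.379 tilt [ 6.e-04 -5.e-04 -1.e+00]
```

>>> {"api": "arm_command", "payload": {"xyz": [[1.5,0.05,0],[3.0,0.1,0],[4.5,0.15,0],[6.0,0.2,0],[7.5,0.25,0]], "yaw": [-1.5,-3,-4.5,-6,-7.5]}}

```text
clock: 2.55
tcp_pos: [0.4026, -0.1336, 0.2019]
tool_rot: [[-0.303, 0.953, 0.001], [0.953, 0.303, -0.001], [-0.001, 0.001, -1.0]]
ft_force: [0.4, -1.1, -0.7]
gripper_width: 0.602
```

```bash
python3 plan.py -92 -2 120
```

```text
clock 2.55 tcp [ 0.4026 -0.1336  0.2019] clampxy [-109.7 -253.7] F [ 0.4  -1.08 -0.73] w 0.602 q [-26.9   4.1 -17.8  68.   -0.   45.4]
need units [5.737 6.153 2.728] yaw -7.831 tilt [ 0.0013 -0.001  -1.    ]
```

>>> {"api": "arm_command", "payload": {"xyz": [[1.1,1.2,0],[2.3,2.45,0],[3.4,3.7,0],[4.6,4.9,0],[5.74,6.15,0]], "yaw": [-1.5,-3,-4.5,-6,-7.8]}}

```text
clock: 3.18
tcp_pos: [0.527, 0.0881, 0.202]
tool_rot: [[-0.904, 0.427, 0.002], [0.427, 0.904, -0.001], [-0.002, -0.0, -1.0]]
ft_force: [0.9, -0.4, 0.3]
gripper_width: 0.601
```

>>> {"api": "arm_command", "payload": {"xyz": [[0,0,0],[0,0,0]], "yaw": [0,0]}}

```text
clock: 3.42
tcp_pos: [0.5266, 0.0878, 0.2019]
tool_rot: [[-0.904, 0.427, 0.001], [0.427, 0.904, -0.002], [-0.002, -0.001, -1.0]]
ft_force: [-0.2, 0.4, 0.3]
gripper_width: 0.6
```

```bash
python3 plan.py -92 -2 80
```

```text
clock 3.42 tcp [0.5266 0.0878 0.2019] clampxy [-92.6  -0.6] F [-0.23  0.38  0.26] w 0.6 q [ 2.7 16.7 -2.3 70.9 -0.1 28. ]
need units [-0.013 -0.043  4.062] yaw 0.014 tilt [ 0.0012 -0.0017 -1.    ]
```

>>> {"api": "arm_command", "payload": {"xyz": [[0,0,1.2],[0,0,2.4],[0,-0.04,3.6],[0,-0.04,4.7],[0,-0.04,4.7]], "yaw": [0,0,0,0,0]}}

```text
clock: 4.05
tcp_pos: [0.5228, 0.0849, 0.0588]
tool_rot: [[-0.903, 0.43, -0.005], [0.43, 0.903, -0.002], [0.004, -0.004, -1.0]]
ft_force: [0.3, 0.1, 0.4]
gripper_width: 0.603
```

```bash
python3 plan.py -92 -2 35
python3 - <<'E'
from pose import *
v=np.load("pose.npy")
for n,o in (("top",(250,140)),("side",(210,150))):
    p=arm.camera(n); save(p,n+"1.png",(o[0],o[1],o[0]+200,o[1]+150),4)
E
```

```text
clock 4.05 tcp [0.5228 0.0849 0.0588] clampxy [-94.8  -4.8] F [0.32 0.11 0.38] w 0.603 q [  2.4  21.7 -17.2  51.3  -0.1  27.9]
need units [-0.096  0.097  0.792] yaw -0.013 tilt [-0.005  -0.0023 -1.    ]
```

View pics/top1.png

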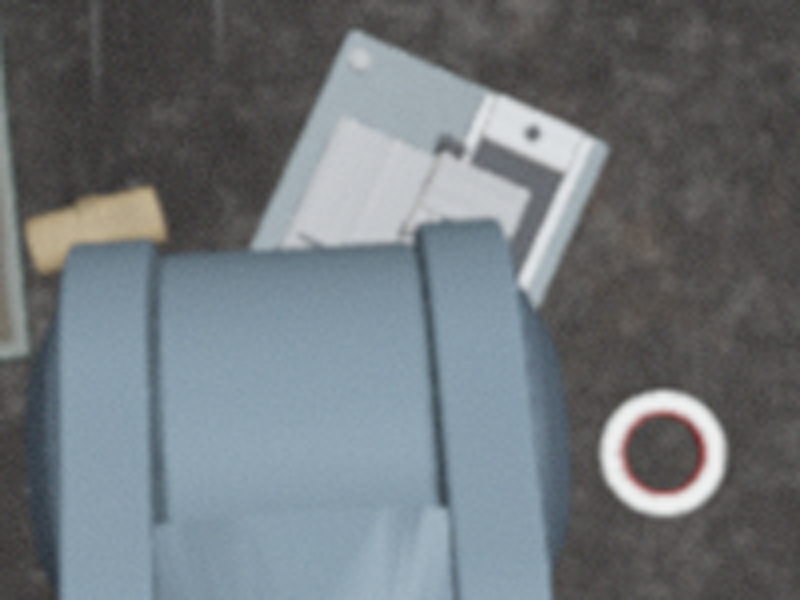

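View pics/side1.png

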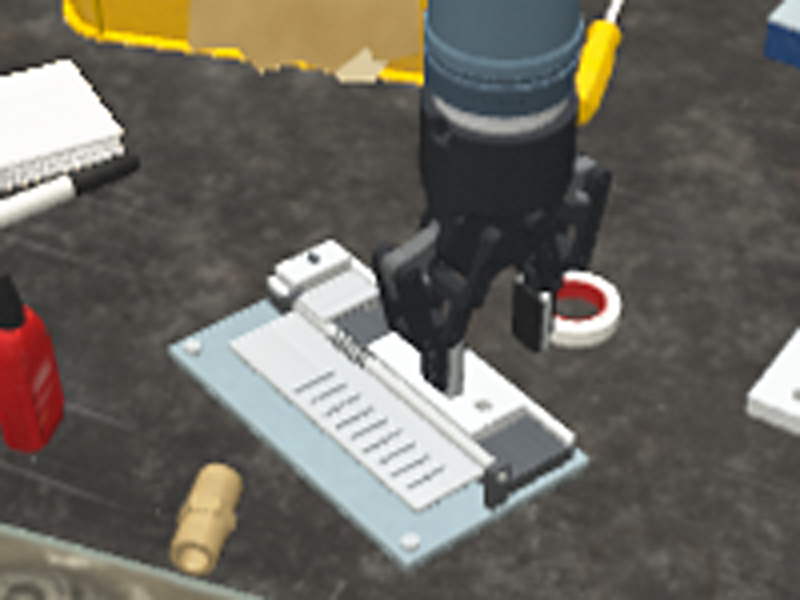

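Run:
```python
from pose import *
v=np.load("pose.npy")
p=arm.camera("side")
im=cv2.resize(p["image"][:,:,::-1],None,fx=6,fy=6,interpolation=cv2.INTER_CUBIC)
s=arm.read_state();R=np.array(s["tool_rot"]);t=np.array(s["tcp_pos"])
g=.0255
for rec,col in ((0.0,(0,0,255)),(0.006,(0,255,0))):
  for sg in (1,-1):
    Q=[t+R@np.array([a,sg*b,-rec]) for a,b in ((-.011,g),(.011,g),(.011,g+.0145),(-.011,g+.0145))]
    q=(proj(p,Q)*6+2.5).astype(int); cv2.polylines(im,[q],True,col,1)
cv2.imwrite("pics/side1b.png",im[200*6:300*6,270*6:400*6])
```

```text
(no output)
```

View pics/side1b.png

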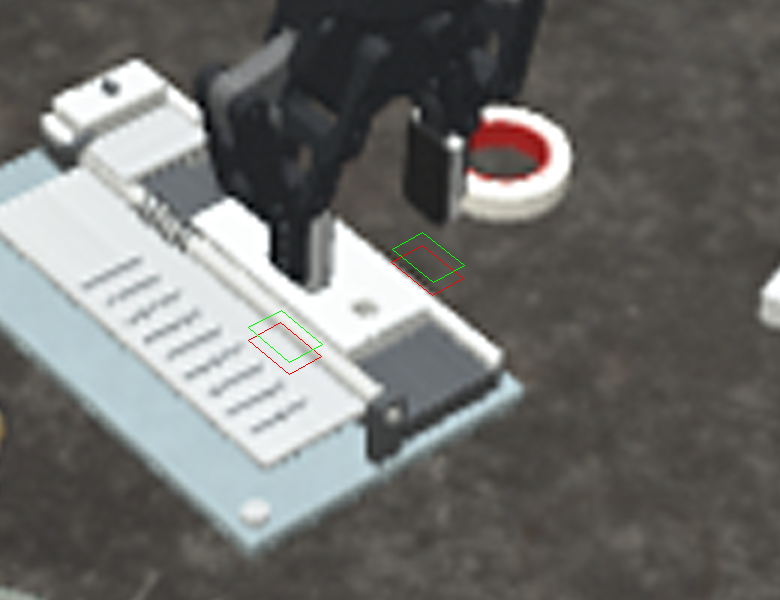

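>>> {"api": "arm_command", "payload": {"xyz": [[-0.1,0.1,0],[-0.1,0.1,0],[-0.1,0.1,0]], "yaw": [0,0,0]}}

```text
clock: 4.58
tcp_pos: [0.5317, 0.0874, 0.0631]
tool_rot: [[-0.903, 0.429, 0.004], [0.429, 0.904, -0.002], [-0.005, 0.0, -1.0]]
ft_force: [0.6, -0.8, 0.1]
gripper_width: 0.601
```

```bash
cat > ov.py <<'E'
from pose import *
import sys
v=np.load("pose.npy")
def ov(name,recs=(0,6,13),gap=51,o=(270,200)):
    s=arm.read_state();R=np.array(s["tool_rot"]);t=np.array(s["tcp_pos"])
    p=arm.camera("side")
    im=cv2.resize(p["image"][:,:,::-1],None,fx=6,fy=6,interpolation=cv2.INTER_CUBIC)
    g=gap/2000.
    for rec,col in zip(recs,((0,0,255),(0,255,0),(255,0,255))):
      for sg in (1,-1):
        Q=[t+R@np.array([a,sg*b,-rec/1000.]) for a,b in ((-.011,g),(.011,g),(.011,g+.0145),(-.011,g+.0145))]
        q=(proj(p,Q)*6+2.5).astype(int); cv2.polylines(im,[q],True,col,1)
    cv2.imwrite("pics/"+name,im[o[1]*6:o[1]*6+600,o[0]*6:o[0]*6+780])
if __name__=="__main__": ov(sys.argv[1])
E
python3 plan.py -92 -2 35; python3 ov.py side2.png
```

```text
clock 4.58 tcp [0.5317 0.0874 0.0631] clampxy [-87.8   1.2] F [ 0.6  -0.78  0.14] w 0.601 q [  2.7  22.  -16.1  51.6  -0.1  28. ]
need units [ 0.146 -0.108  0.936] yaw 0.001 tilt [ 0.0045 -0.0017 -1.    ]
```

View pics/side2.png

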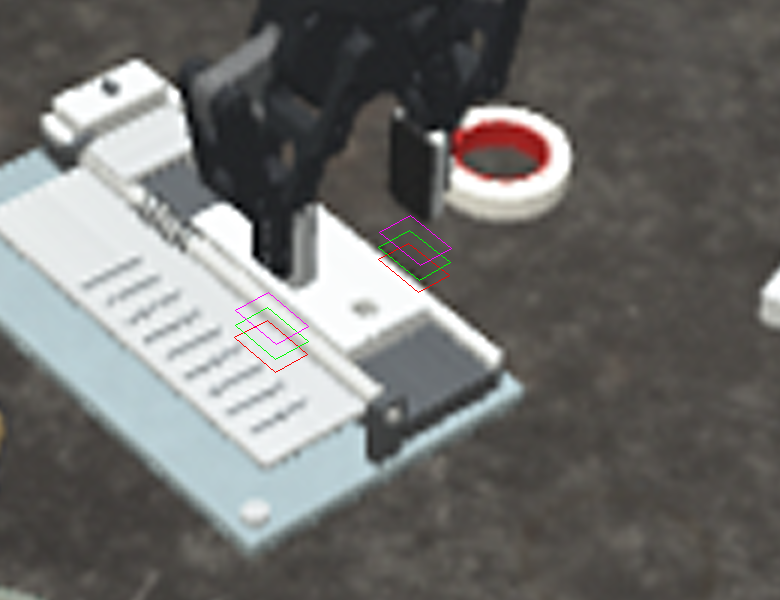

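Run:
```python
from pose import *
s=arm.read_state();R=np.array(s["tool_rot"]);t=np.array(s["tcp_pos"]);print(s["clock"],t)
for n in ("side","top"):
    p=arm.camera(n); im=cv2.resize(p["image"][:,:,::-1],None,fx=4,fy=4,interpolation=cv2.INTER_CUBIC)
    zs=np.arange(0,0.301,0.02); q=(proj(p,[t+R@np.array([0,0,-z]) for z in zs])*4+1.5).astype(int)
    for i,k in enumerate(q): cv2.circle(im,tuple(int(a) for a in k),4,(0,0,255) if i%5 else (0,255,255),-1)
    # body corners at 73mm back
    qb=(proj(p,[t+R@np.array([a,b,-.073]) for a,b in ((-.038,-.0425),(.038,-.0425),(.038,.0425),(-.038,.0425))])*4+1.5).astype(int)
    cv2.polylines(im,[qb],True,(0,255,0),1)
    o=(220,110) if n=="side" else (250,170)
    cv2.imwrite(f"pics/ax_{n}.png",im[o[1]*4:o[1]*4+600,o[0]*4:o[0]*4+800])
```

```text
4.625 [0.53140889 0.08735096 0.0628458 ]
```

View pics/ax_side.png

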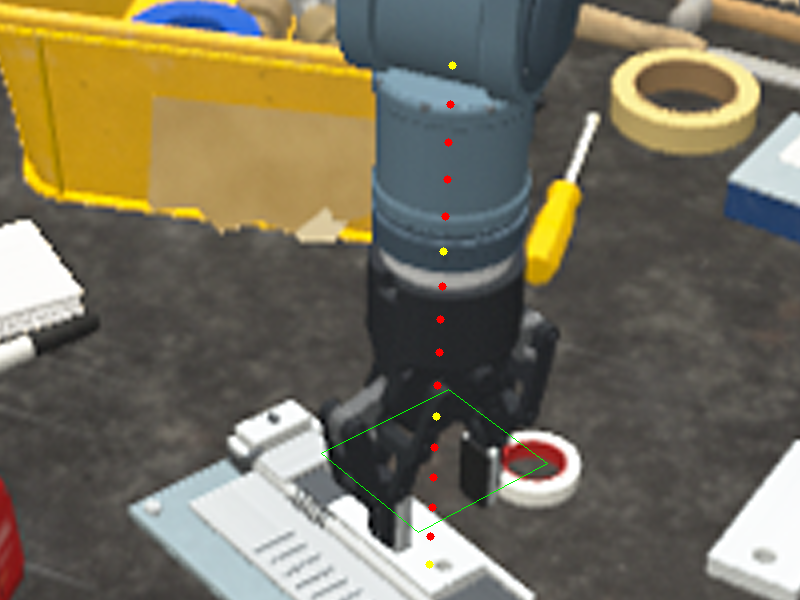

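View pics/ax_top.png

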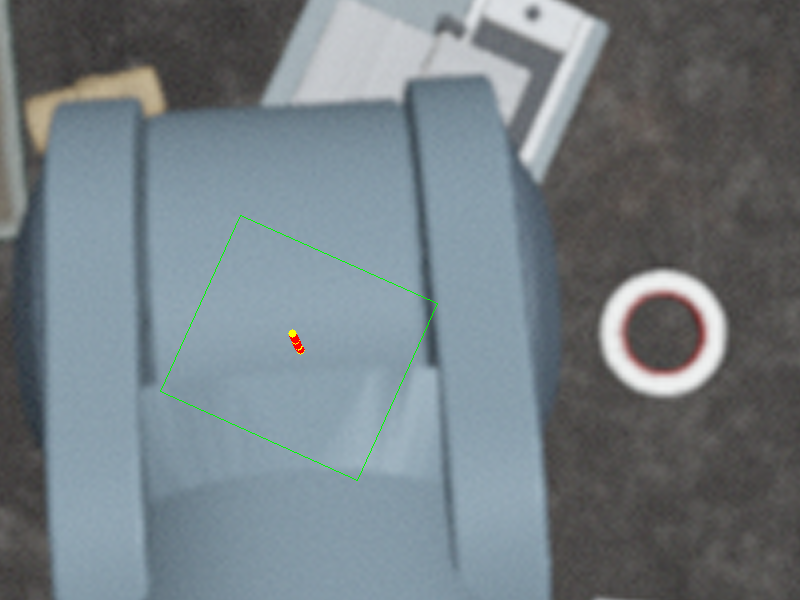

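>>> {"api": "arm_command", "payload": {"xyz": [[0.07,-0.05,0.2],[0.14,-0.1,0.4],[0.14,-0.1,0.6],[0.14,-0.1,0.6],[0.14,-0.1,0.6]], "yaw": [0,0,0,0,0]}}

```text
clock: 5.35
tcp_pos: [0.5262, 0.0864, 0.0445]
tool_rot: [[-0.903, 0.429, 0.003], [0.429, 0.903, -0.002], [-0.004, -0.0, -1.0]]
ft_force: [0.2, -0.6, -0.3]
gripper_width: 0.599
```

```bash
python3 plan.py -92 -2 35; python3 ov.py side3.png
```

```text
clock 5.35 tcp [0.5262 0.0864 0.0445] clampxy [-92.3  -2.1] F [ 0.23 -0.57 -0.33] w 0.599 q [  2.6  22.5 -18.5  48.9  -0.1  28. ]
need units [-0.01   0.002  0.318] yaw 0.001 tilt [ 0.0033 -0.0018 -1.    ]
```

View pics/side3.png

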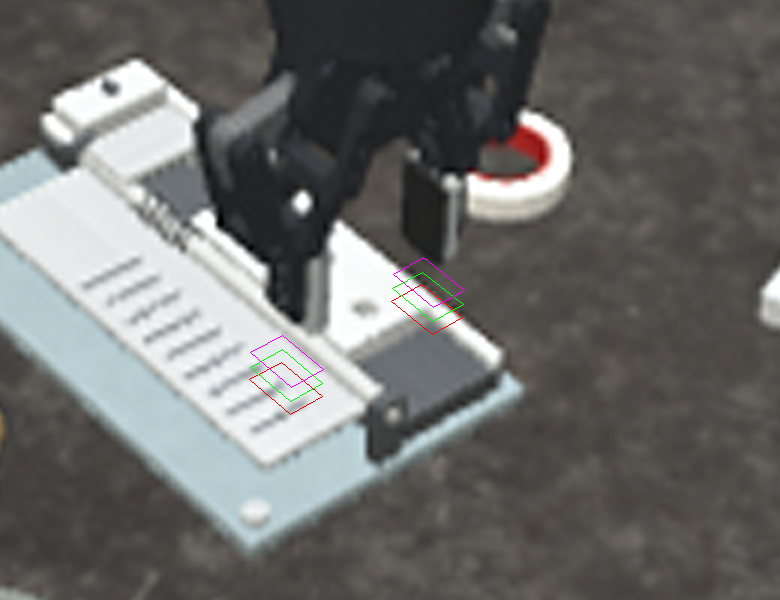

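>>> {"api": "arm_command", "payload": {"xyz": [[0,0,0.15],[0,0,0.3],[0,0,0.45],[0,0,0.45]], "yaw": [0,0,0,0]}}

```text
clock: 5.9
tcp_pos: [0.5258, 0.0863, 0.0306]
tool_rot: [[-0.904, 0.429, 0.003], [0.429, 0.904, -0.002], [-0.003, -0.001, -1.0]]
ft_force: [-1.6, -0.2, -0.6]
gripper_width: 0.601
```

>>> {"api": "arm_command", "payload": {"xyz": [[0,0,0.1],[0,0,0.2],[0,0,0.2]], "yaw": [0,0,0]}}

```text
clock: 6.28
tcp_pos: [0.5255, 0.0863, 0.0243]
tool_rot: [[-0.904, 0.429, 0.002], [0.429, 0.904, -0.002], [-0.003, -0.001, -1.0]]
ft_force: [0.2, -1.2, -0.3]
gripper_width: 0.598
```

```bash
python3 plan.py -92 -2 10; python3 ov.py side4.png
```

```text
clock 6.28 tcp [0.5255 0.0863 0.0243] clampxy [-92.9  -2.4] F [ 0.24 -1.2  -0.29] w 0.598 q [  2.6  23.7 -20.   46.2  -0.1  27.9]
need units [-0.029  0.013  0.477] yaw 0.002 tilt [ 0.0019 -0.0018 -1.    ]
```

View pics/side4.png

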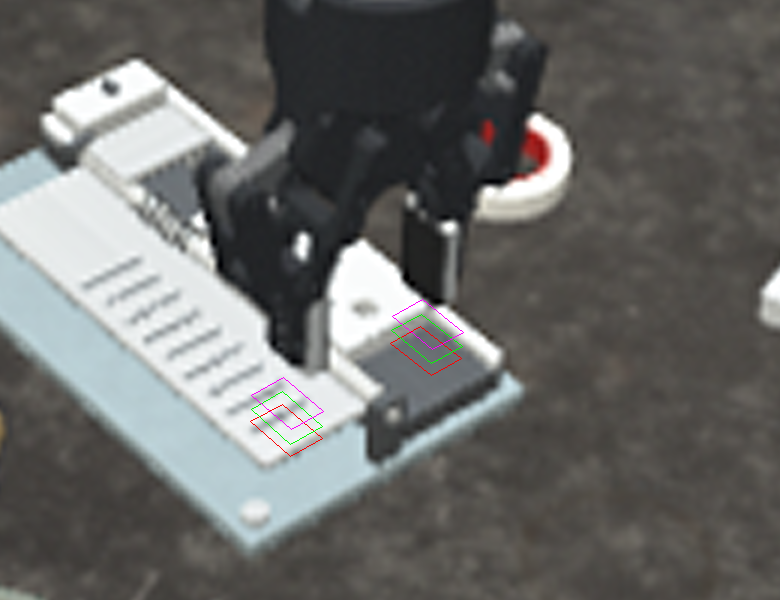

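>>> {"api": "arm_command", "payload": {"xyz": [[0,0,0.1],[0,0,0.2],[0,0,0.2]], "yaw": [0,0,0]}}

```text
clock: 6.7
tcp_pos: [0.5254, 0.0863, 0.0181]
tool_rot: [[-0.904, 0.429, 0.001], [0.429, 0.904, -0.002], [-0.002, -0.001, -1.0]]
ft_force: [-0.2, -0.6, 0.1]
gripper_width: 0.599
```

>>> {"api": "arm_command", "payload": {"xyz": [[-0.03,0,0.1],[-0.03,0,0.2],[-0.03,0,0.2]], "yaw": [0,0,0]}}

```text
clock: 7.08
tcp_pos: [0.5258, 0.0859, 0.0117]
tool_rot: [[-0.903, 0.429, 0.001], [0.429, 0.903, -0.002], [-0.002, -0.001, -1.0]]
ft_force: [0.0, -0.5, -0.1]
gripper_width: 0.594
```

```bash
python3 plan.py -92 -2 10; python3 ov.py side5.png
```

```text
clock 7.08 tcp [0.5258 0.0859 0.0117] clampxy [-92.4  -2.6] F [ 0.05 -0.52 -0.12] w 0.594 q [  2.5  24.6 -20.8  44.6  -0.1  27.9]
need units [-0.014  0.022  0.058] yaw 0.001 tilt [ 8.0e-04 -1.9e-03 -1.0e+00]
```

View pics/side5.png

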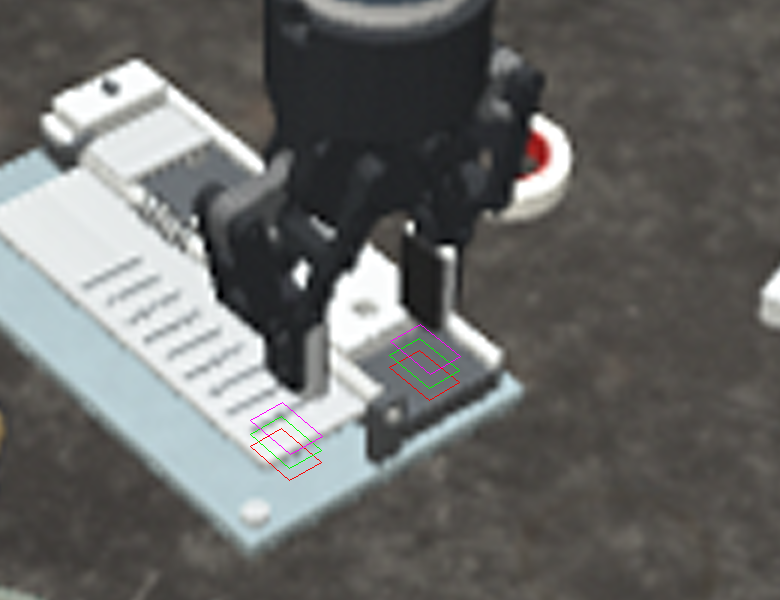

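>>> {"api": "arm_command", "payload": {"xyz": [[0,0.02,0.1],[0,0.02,0.2],[0,0.02,0.2]], "yaw": [0,0,0]}}

```text
clock: 7.5
tcp_pos: [0.5259, 0.0864, 0.0055]
tool_rot: [[-0.904, 0.429, 0.0], [0.429, 0.904, -0.002], [-0.001, -0.002, -1.0]]
ft_force: [-0.8, 0.1, 0.1]
gripper_width: 0.598
```

>>> {"api": "arm_command", "payload": {"xyz": [[0,0,0.1],[0,0,0.2],[0,0,0.2]], "yaw": [0,0,0]}}

```text
clock: 7.88
tcp_pos: [0.5257, 0.0864, -0.0007]
tool_rot: [[-0.904, 0.429, 0.0], [0.429, 0.904, -0.002], [-0.001, -0.002, -1.0]]
ft_force: [-0.7, -0.1, 0.0]
gripper_width: 0.603
```

```bash
python3 plan.py -92 -2 0; python3 ov.py side6.png
```

```text
clock 7.88 tcp [ 0.5257  0.0864 -0.0007] clampxy [-92.8  -2.2] F [-0.65 -0.09  0.01] w 0.603 q [  2.6  25.5 -21.5  43.   -0.1  28. ]
need units [-0.025  0.008 -0.024] yaw 0.002 tilt [ 0.     -0.0019 -1.    ]
```

View pics/side6.png

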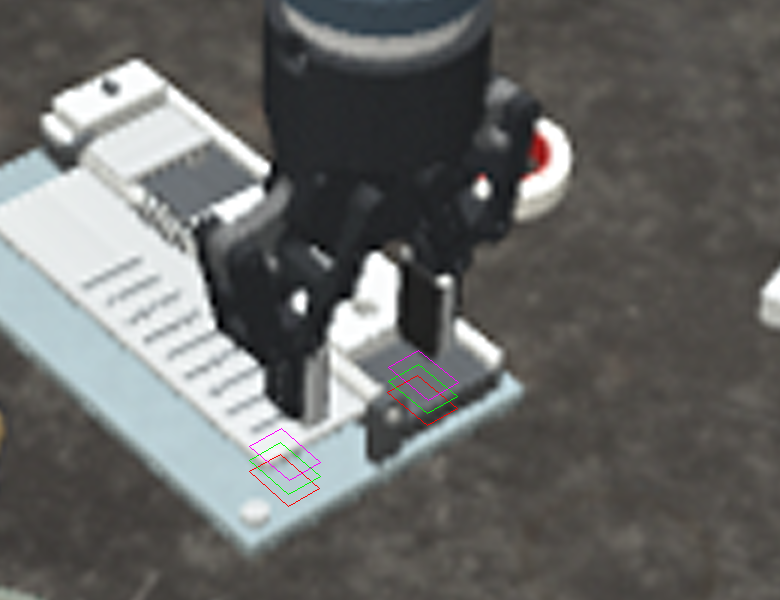

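>>> {"api": "arm_command", "payload": {"xyz": [[0,0,0.1],[0,0,0.2],[0,0,0.2]], "yaw": [0,0,0]}}

```text
clock: 8.3
tcp_pos: [0.526, 0.0861, -0.0059]
tool_rot: [[-0.903, 0.429, 0.001], [0.429, 0.903, -0.002], [-0.002, -0.002, -1.0]]
ft_force: [-2.2, -2.2, 8.7]
gripper_width: 0.598
```

>>> {"api": "arm_command", "payload": {"xyz": [[0,0,0.05],[0,0,0.1],[0,0,0.1]], "yaw": [0,0,0]}}

```text
clock: 8.68
tcp_pos: [0.5259, 0.0858, -0.0078]
tool_rot: [[-0.903, 0.429, 0.001], [0.429, 0.903, -0.003], [-0.002, -0.002, -1.0]]
ft_force: [-5.1, -3.1, 12.7]
gripper_width: 0.603
```

```bash
python3 plan.py -92 -2 -10; python3 ov.py side7.png
```

```text
clock 8.68 tcp [ 0.5259  0.0858 -0.0078] clampxy [-92.4  -2.7] F [-5.12 -3.07 12.66] w 0.603 q [  2.6  26.  -22.   41.9  -0.2  27.9]
need units [-0.012  0.022  0.074] yaw 0.001 tilt [ 0.001  -0.0029 -1.    ]
```

View pics/side7.png

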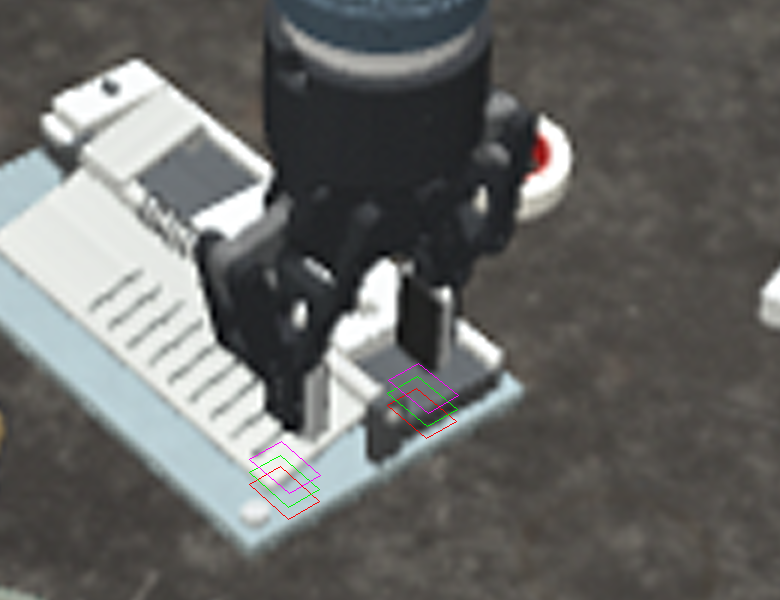

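```bash
cat > tilt.py <<'E'
from pose import *
import sys
v=np.load("pose.npy")
def rot(P,a):
    P=np.array(P,float);y=P[:,1];z=P[:,2]-32;c,s=np.cos(a),np.sin(a)
    return np.c_[P[:,0],c*y+s*z,32-s*y+c*z]
def tl(name,angs=(0.2,0.27,0.34)):
  for n,o in (("side",(220,160)),("top",(270,140))):
    p=arm.camera(n); im=cv2.resize(p["image"][:,:,::-1],None,fx=6,fy=6,interpolation=cv2.INTER_CUBIC)
    for a,col in zip(angs,((0,0,255),(0,200,0),(255,0,255))):
        for L in ([(-105,3,32),(-105,51,32),(63,51,32),(63,3,32)],[(40,-8,39),(40,-44,39),(64,-44,39),(64,-8,39)]):
            q=(proj(p,T(v,rot(L,a)))*6+2.5+(np.array([0,8]) if n=="side" else 0)).astype(int); cv2.polylines(im,[q],True,col,1)
    cv2.imwrite(f"pics/{name}_{n}.png",im[o[1]*6:o[1]*6+600,o[0]*6:o[0]*6+800])
if __name__=="__main__": tl(sys.argv[1])
E
python3 tilt.py tl1
```

```text
(no output)
```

View pics/tl1_side.png

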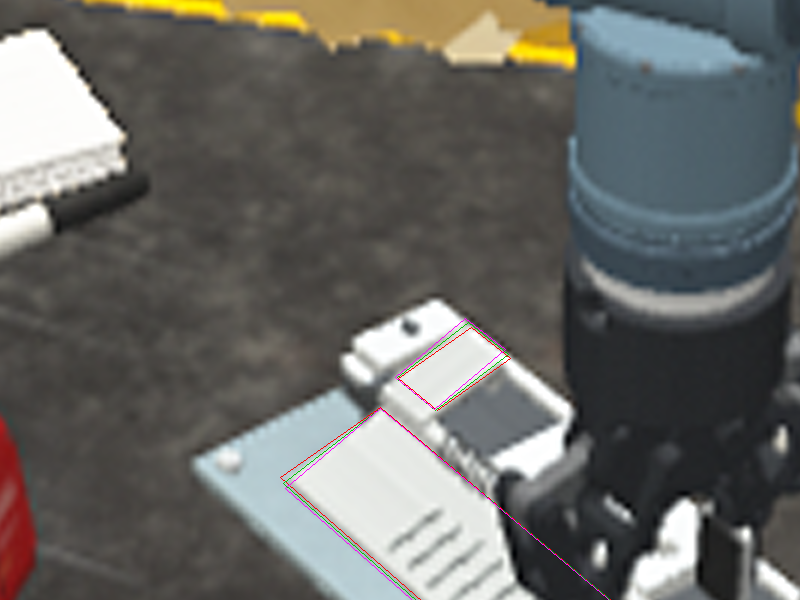

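View pics/tl1_top.png

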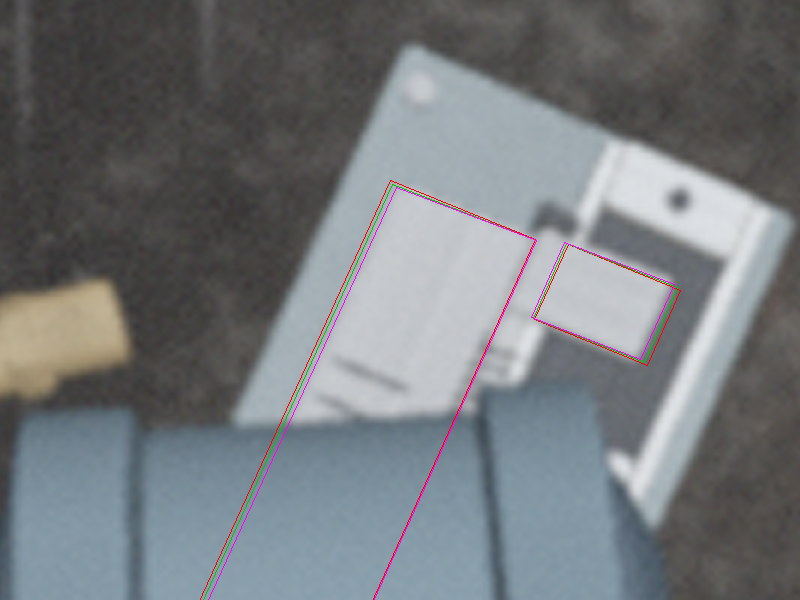

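>>> {"api": "arm_command", "payload": {"xyz": [[-0.1,0.02,0],[-0.25,0.02,0],[-0.4,0.02,0],[-0.5,0.02,0]], "yaw": [0,0,0,0]}}

```text
clock: 9.32
tcp_pos: [0.538, 0.0821, -0.0072]
tool_rot: [[-0.904, 0.427, -0.002], [0.427, 0.904, 0.002], [0.002, 0.001, -1.0]]
ft_force: [-5.9, 5.3, 10.3]
gripper_width: 0.603
```

```bash
python3 plan.py -21 -2 -7.5; python3 tilt.py tl2; python3 plan.py -21 -2 -7.5
```

```text
clock 9.32 tcp [ 0.538   0.0821 -0.0072] clampxy [-79.8  -0.9] F [-5.9   5.27 10.29] w 0.603 q [  1.9  27.1 -20.   43.    0.1  27.2]
need units [-1.961 -0.041  0.005] yaw 0.015 tilt [-0.0015  0.0017 -1.    ]
clock 9.43 tcp [ 0.5384  0.0819 -0.0072] clampxy [-79.4  -0.9] F [-5.37  4.43  9.43] w 0.599 q [  1.9  27.1 -20.   42.9   0.1  27.2]
need units [-1.947 -0.04   0.006] yaw 0.014 tilt [-0.001   0.0013 -1.    ]
```

View pics/tl2_side.png

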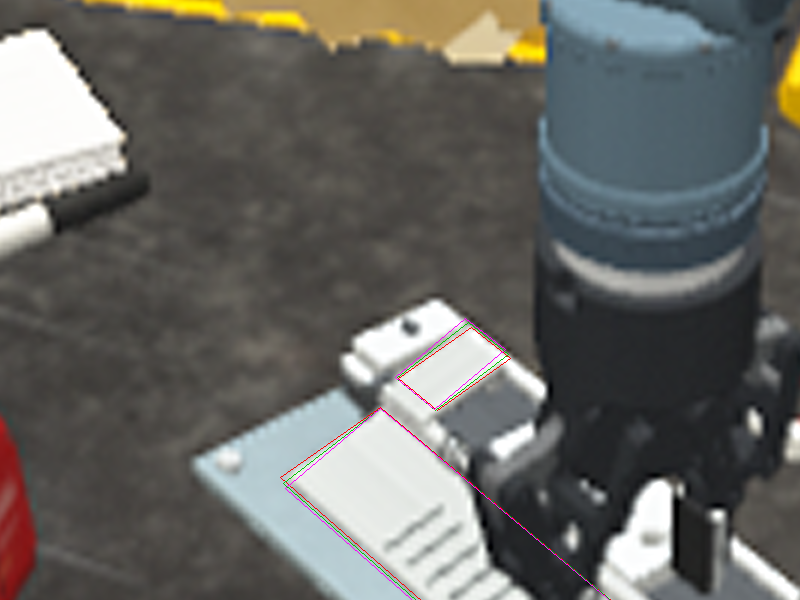

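View pics/tl2_top.png

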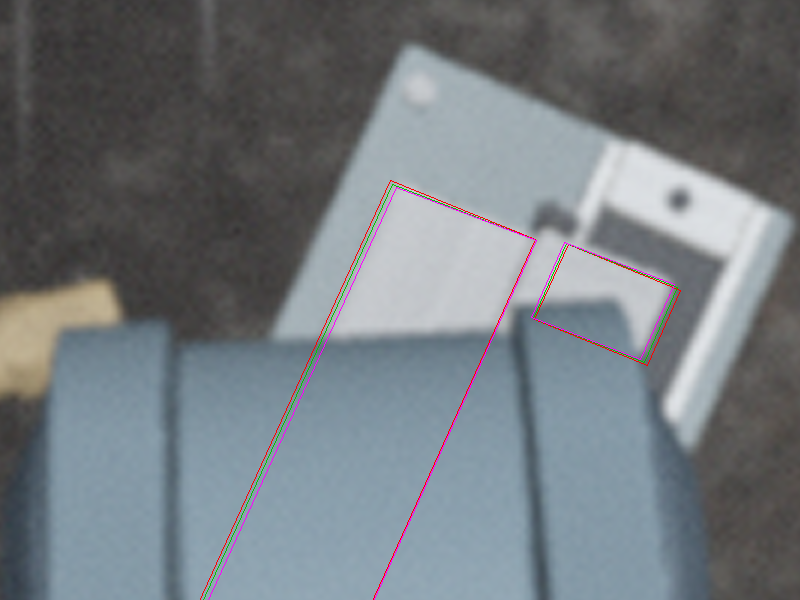

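>>> {"api": "arm_command", "payload": {"xyz": [[-0.2,-0.03,0.03],[-0.4,-0.03,0.03],[-0.6,-0.03,0.03],[-0.8,-0.03,0.03],[-0.95,-0.03,0.03]], "yaw": [0,0,0,0,0]}}

```text
clock: 10.05
tcp_pos: [0.5622, 0.0712, -0.0078]
tool_rot: [[-0.905, 0.426, -0.003], [0.426, 0.905, 0.006], [0.006, 0.004, -1.0]]
ft_force: [-6.3, 5.7, 10.0]
gripper_width: 0.602
```

```bash
python3 plan.py -21 -2 -7.5; python3 tilt.py tl3
```

```text
clock 10.05 tcp [ 0.5622  0.0712 -0.0078] clampxy [-53.3  -0.4] F [-6.35  5.7  10.03] w 0.602 q [  0.6  29.3 -16.2  44.6   0.3  25.8]
need units [-1.077 -0.058 -0.016] yaw 0.029 tilt [-0.0035  0.0061 -1.    ]
```

View pics/tl3_side.png

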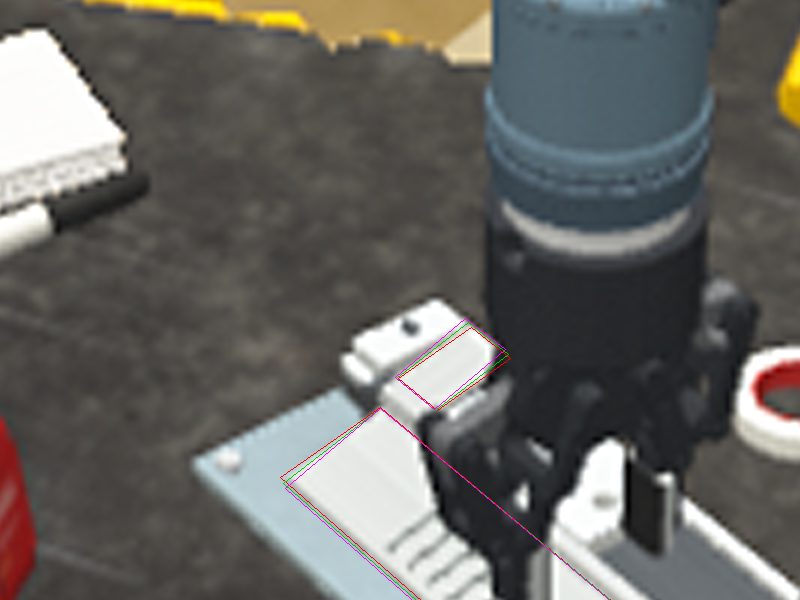

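>>> {"api": "arm_command", "payload": {"xyz": [[-0.2,-0.03,0.03],[-0.4,-0.03,0.03],[-0.6,-0.03,0.03],[-0.75,-0.03,0.03],[-0.85,-0.03,0.03]], "yaw": [0,0,0,0,0]}}

```text
clock: 10.78
tcp_pos: [0.5832, 0.0615, -0.0083]
tool_rot: [[-0.905, 0.425, -0.006], [0.425, 0.905, 0.01], [0.01, 0.007, -1.0]]
ft_force: [-7.7, 5.2, 11.3]
gripper_width: 0.603
```

```bash
python3 plan.py -21 -2 -7.5; python3 tilt.py tl4
```

```text
clock 10.78 tcp [ 0.5832  0.0615 -0.0083] clampxy [-30.2  -0.1] F [-7.73  5.22 11.33] w 0.603 q [ -0.5  31.4 -12.7  46.3   0.6  24.6]
need units [-0.305 -0.066 -0.03 ] yaw 0.041 tilt [-0.0061  0.0102 -0.9999]
```

View pics/tl4_side.png

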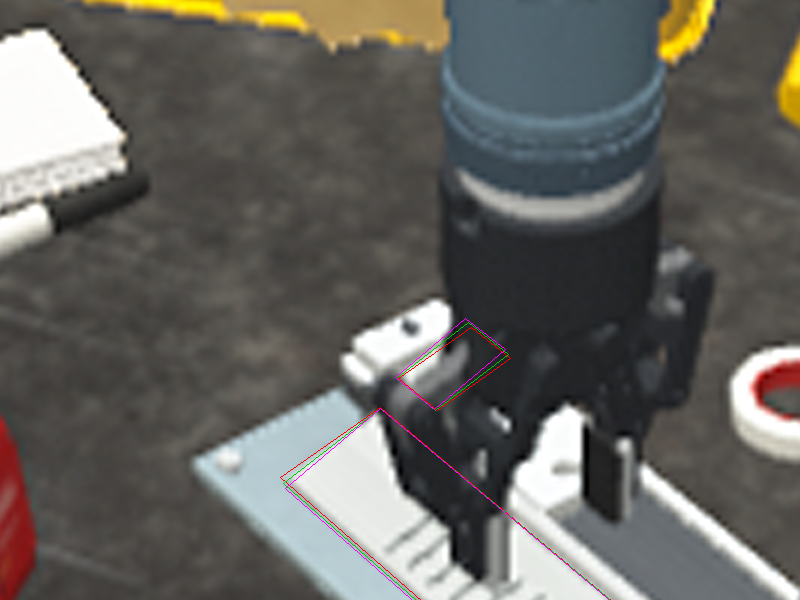

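View pics/tl4_top.png

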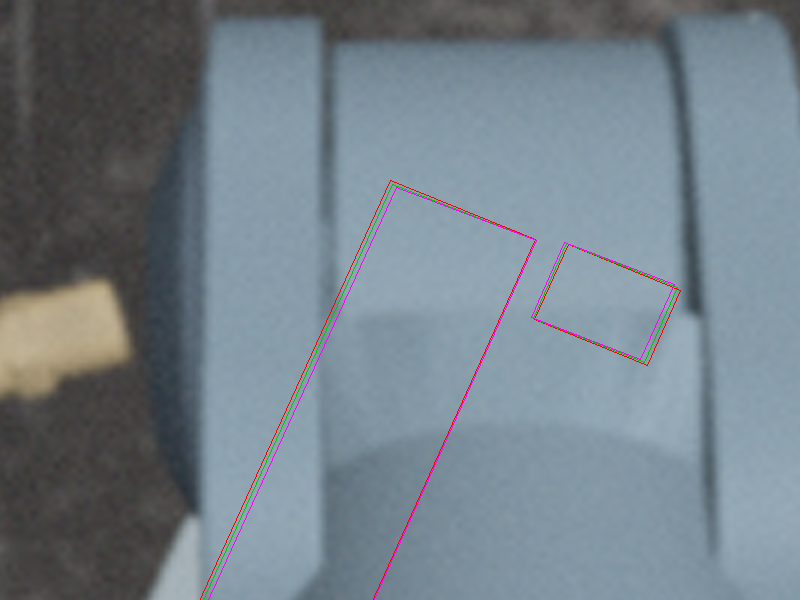

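>>> {"api": "arm_command", "payload": {"xyz": [[-0.12,-0.04,0.02],[-0.24,-0.04,0.02],[-0.3,-0.04,0.02]], "yaw": [0,0,0]}}

```text
clock: 11.25
tcp_pos: [0.5891, 0.0589, -0.0085]
tool_rot: [[-0.906, 0.423, -0.009], [0.423, 0.906, 0.015], [0.014, 0.01, -1.0]]
ft_force: [-7.5, 5.7, 10.5]
gripper_width: 0.6
```

```bash
python3 plan.py -21 -2 -7.5
```

```text
clock 11.25 tcp [ 0.5891  0.0589 -0.0085] clampxy [-23.7   0. ] F [-7.53  5.66 10.48] w 0.6 q [ -0.9  32.1 -11.5  46.9   0.8  24.1]
need units [-0.089 -0.069 -0.036] yaw 0.056 tilt [-0.0087  0.0146 -0.9999]
```

>>> {"api": "arm_command", "payload": {"xyz": [[-0.06,-0.03,0.02],[-0.12,-0.03,0.02],[-0.16,-0.03,0.02],[-0.16,-0.03,0.02]], "yaw": [0,0,0,0]}}

```text
clock: 11.75
tcp_pos: [0.5903, 0.0585, -0.0088]
tool_rot: [[-0.907, 0.422, -0.013], [0.422, 0.907, 0.019], [0.02, 0.012, -1.0]]
ft_force: [-7.4, 4.5, 11.6]
gripper_width: 0.604
```

```bash
python3 plan.py -21 -2 -7.5; python3 tilt.py tl5
```

```text
clock 11.75 tcp [ 0.5903  0.0585 -0.0088] clampxy [-22.5   0.2] F [-7.38  4.47 11.62] w 0.604 q [ -1.1  32.4 -11.   47.4   1.1  23.8]
need units [-0.049 -0.075 -0.047] yaw 0.073 tilt [-0.013   0.0195 -0.9997]
```

View pics/tl5_side.png

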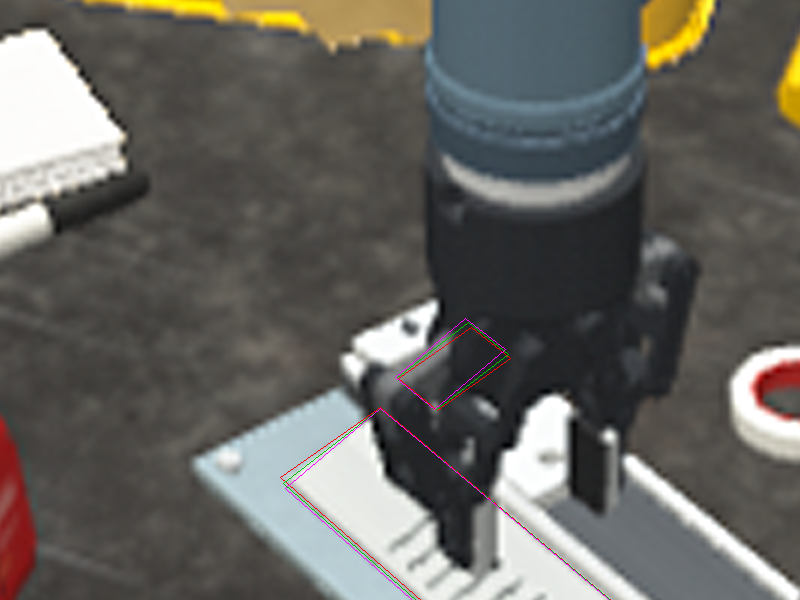

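>>> {"api": "arm_command", "payload": {"xyz": [[-0.12,-0.04,0.01],[-0.2,-0.04,0.01],[-0.28,-0.04,0.01],[-0.28,-0.04,0.01]], "yaw": [0.07,0.07,0.07,0.07]}}

```text
clock: 12.35
tcp_pos: [0.5912, 0.0581, -0.0092]
tool_rot: [[-0.904, 0.427, -0.023], [0.427, 0.904, 0.027], [0.032, 0.015, -0.999]]
ft_force: [-14.3, 9.1, 17.2]
gripper_width: 0.602
```

```bash
python3 plan.py -21 -2 -7.5
```

```text
clock 12.35 tcp [ 0.5912  0.0581 -0.0092] clampxy [-21.5   0.3] F [-14.31   9.09  17.2 ] w 0.602 q [ -1.4  32.9 -10.1  48.3   1.5  23.9]
need units [-0.013 -0.075 -0.057] yaw 0.021 tilt [-0.0228  0.0273 -0.9994]
```

Run:
```python
from tilt import *
p=arm.camera("side"); im=cv2.resize(p["image"][:,:,::-1],None,fx=8,fy=8,interpolation=cv2.INTER_CUBIC)
for x,col in ((-20,(0,0,255)),(-15,(0,140,255)),(-10,(0,200,0)),(-5,(255,0,0))):
    q=(proj(p,T(v,[(x,-10,30),(x,-50,30)]))*8+3.5+np.array([0,10])).astype(int); cv2.line(im,tuple(map(int,q[0])),tuple(map(int,q[1])),col,1)
cv2.imwrite("pics/home.png",im[210*8:210*8+600,270*8:270*8+800])
```

```text
(no output)
```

View pics/home.png

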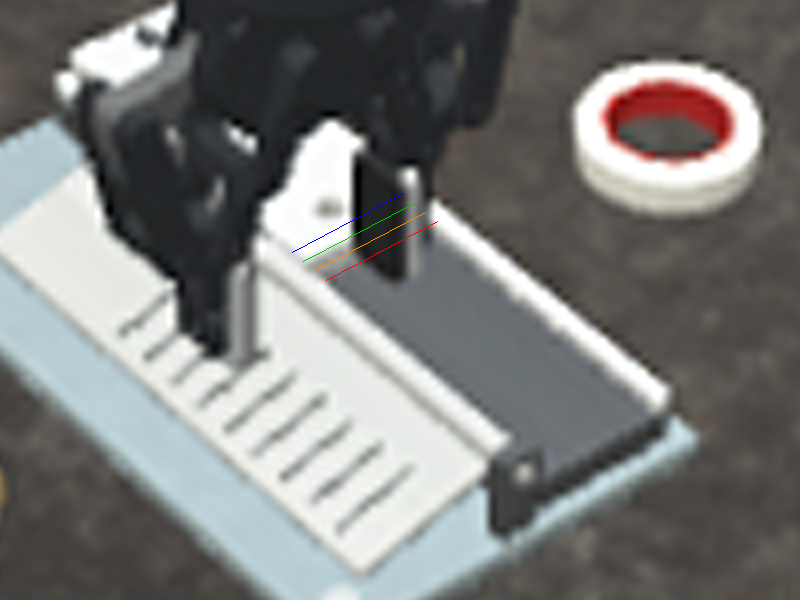

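>>> {"api": "arm_command", "payload": {"xyz": [[-0.15,-0.04,-0.02],[-0.3,-0.04,-0.02],[-0.3,-0.04,-0.02]], "yaw": [0,0,0]}}

```text
clock: 12.78
tcp_pos: [0.5908, 0.0584, -0.0089]
tool_rot: [[-0.904, 0.426, -0.036], [0.425, 0.905, 0.037], [0.048, 0.018, -0.999]]
ft_force: [-17.8, 12.2, 20.1]
gripper_width: 0.606
```

```bash
python3 plan.py -21 -2 -7.5
```

```text
clock 12.78 tcp [ 0.5908  0.0584 -0.0089] clampxy [-21.9   0.4] F [-17.78  12.22  20.13] w 0.606 q [-1.7 33.5 -9.1 49.6  2.1 23.5]
need units [-0.029 -0.078 -0.051] yaw 0.039 tilt [-0.036   0.0372 -0.9987]
```

>>> {"api": "arm_command", "payload": {"xyz": [[0.1,0,0],[0.25,0,0],[0.4,0,0],[0.4,0,0]], "yaw": [0,0,0,0]}}

```text
clock: 13.28
tcp_pos: [0.5841, 0.0635, -0.0062]
tool_rot: [[-0.904, 0.426, -0.028], [0.425, 0.905, 0.037], [0.041, 0.022, -0.999]]
ft_force: [2.9, 0.5, 4.8]
gripper_width: 0.599
```

```bash
python3 plan.py -35 -2 -7.5; python3 tilt.py tl6;  python3 ov.py side8.png
```

```text
clock 13.28 tcp [ 0.5841  0.0635 -0.0062] clampxy [-30.2   2.1] F [2.95 0.54 4.77] w 0.599 q [ -1.2  32.3 -10.7  48.7   2.1  23.9]
need units [ 0.158 -0.137  0.047] yaw 0.038 tilt [-0.0281  0.0374 -0.9989]
```

View pics/tl6_side.png

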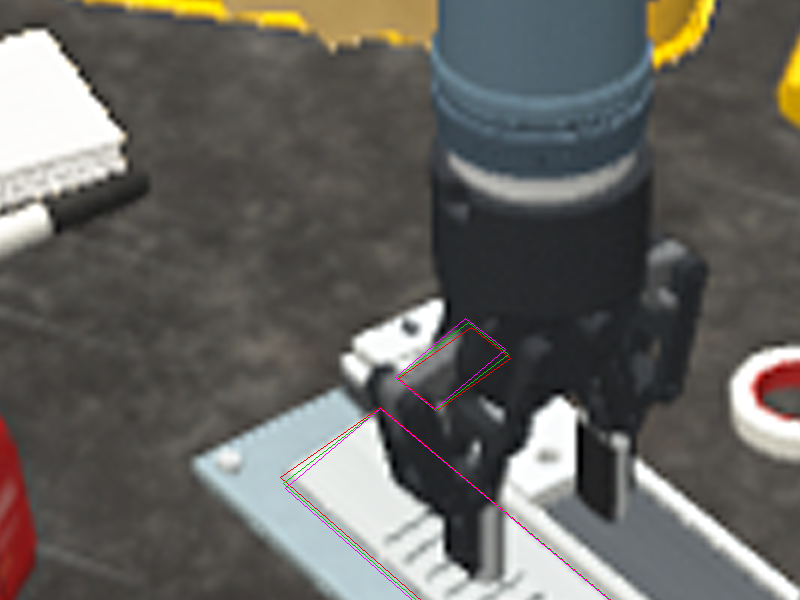

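>>> {"api": "arm_command", "payload": {"xyz": [[0.05,-0.05,-0.2],[0.05,-0.05,-0.5],[0.05,-0.05,-1.0],[0.05,-0.05,-1.8],[0.05,-0.05,-2.8]], "yaw": [0,0,0,0,0]}}

```text
clock: 14.05
tcp_pos: [0.5835, 0.0595, 0.0784]
tool_rot: [[-0.904, 0.426, -0.03], [0.425, 0.905, 0.037], [0.043, 0.021, -0.999]]
ft_force: [0.3, -0.1, -0.1]
gripper_width: 0.599
```

>>> {"api": "arm_command", "payload": {"xyz": [[0,0,-1.2],[0,0,-2.4],[0,0,-3.6],[0,0,-3.6]], "yaw": [0,0,0,0]}}

```text
clock: 14.55
tcp_pos: [0.5889, 0.0553, 0.1903]
tool_rot: [[-0.904, 0.426, -0.024], [0.425, 0.904, 0.037], [0.037, 0.024, -0.999]]
ft_force: [0.2, 0.1, -0.5]
gripper_width: 0.601
```

```bash
python3 plan.py -35 -200 200
```

```text
clock 14.55 tcp [0.5889 0.0553 0.1903] clampxy [-22.3  -3.2] F [ 0.22  0.06 -0.47] w 0.601 q [-2.  25.   8.  74.5  2.1 23.2]
need units [ 0.459 -6.549 -0.46 ] yaw 0.037 tilt [-0.0236  0.0372 -0.999 ]
```

Clear of contact. I'll move the arm aside (towards -y and back) so the top camera can see the clamp.

>>> {"api": "arm_command", "payload": {"xyz": [[0.8,-1.2,-0.1],[1.6,-2.6,-0.2],[2.4,-4.0,-0.3],[3.2,-5.4,-0.3],[4.0,-6.8,-0.3]], "yaw": [0,0,0,0,0]}}

```text
clock: 15.18
tcp_pos: [0.3915, -0.0789, 0.1984]
tool_rot: [[-0.905, 0.425, -0.025], [0.424, 0.905, 0.037], [0.039, 0.023, -0.999]]
ft_force: [0.5, -0.2, 0.5]
gripper_width: 0.595
```

>>> {"api": "arm_command", "payload": {"xyz": [[0,-0.3,0],[0,-0.3,0]], "yaw": [0,0]}}

```text
clock: 15.42
tcp_pos: [0.3876, -0.0872, 0.1979]
tool_rot: [[-0.904, 0.427, -0.025], [0.426, 0.904, 0.038], [0.039, 0.024, -0.999]]
ft_force: [0.7, -0.2, 0.3]
gripper_width: 0.599
```

Run:
```python
from tilt import *
for n,o in (("side",(210,170)),("top",(250,140))):
    p=arm.camera(n); save(p,f"fin_{n}_full.png")
    im=cv2.resize(p["image"][:,:,::-1],None,fx=4,fy=4,interpolation=cv2.INTER_CUBIC)
    for a,col in ((0,(0,0,255)),(0.12,(0,200,0)),(0.3,(255,0,255))):
        L=[(63,3,32),(63,51,32),(-105,51,32)]
        q=(proj(p,T(v,rot(L,a)))*4+1.5+(np.array([0,5]) if n=="side" else 0)).astype(int); cv2.polylines(im,[q],False,col,1)
    q=(proj(p,T(v,[(-10,-5,30),(-10,-55,30)]))*4+1.5).astype(int); cv2.line(im,tuple(map(int,q[0])),tuple(map(int,q[1])),(255,0,0),1)
    cv2.imwrite(f"pics/fin_{n}.png",im[o[1]*4:o[1]*4+600,o[0]*4:o[0]*4+800])
    print(n,[(d["p"],np.round(d["at"],4)) for d in arm.tip_of(p,"coupon")],[(d["p"],np.round(d["at"],4)) for d in arm.tip_of(p,"foot")][:1])
print("home coupon world",T(v,(35,-30,20)))
s=arm.read_state(); print(s["clock"],s["tcp_pos"],s["ft_force"])
```

```text
side [(0.89, array([ 0.3858, -0.0988,  0.0006])), (0.82, array([ 0.4214,  0.3463, -0.0033]))] [(0.79, array([ 0.6479, -0.0035,  0.0311]))]
top [(0.68, array([ 3.83e-01, -9.88e-02, -3.00e-04])), (0.59, array([ 0.4186,  0.3473, -0.0006])), (0.58, array([0.6279, 0.0064, 0.0221]))] [(0.93, array([ 0.6446, -0.0036,  0.0313]))]
home coupon world [[0.62925383 0.00653591 0.02      ]]
15.725 [ 0.38837901 -0.08659723  0.19802824] [ 0.75712327 -0.4101127   0.27429896]
```

View pics/fin_top.png

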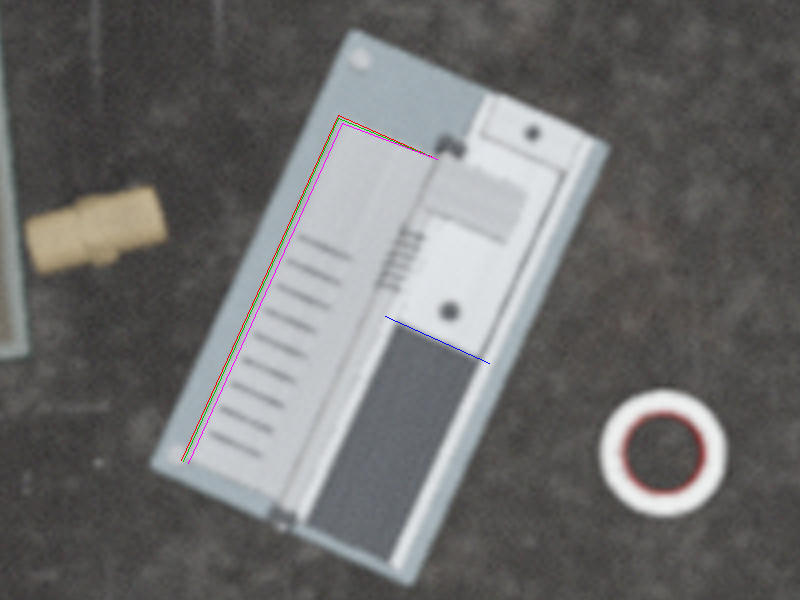

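View pics/fin_side.png

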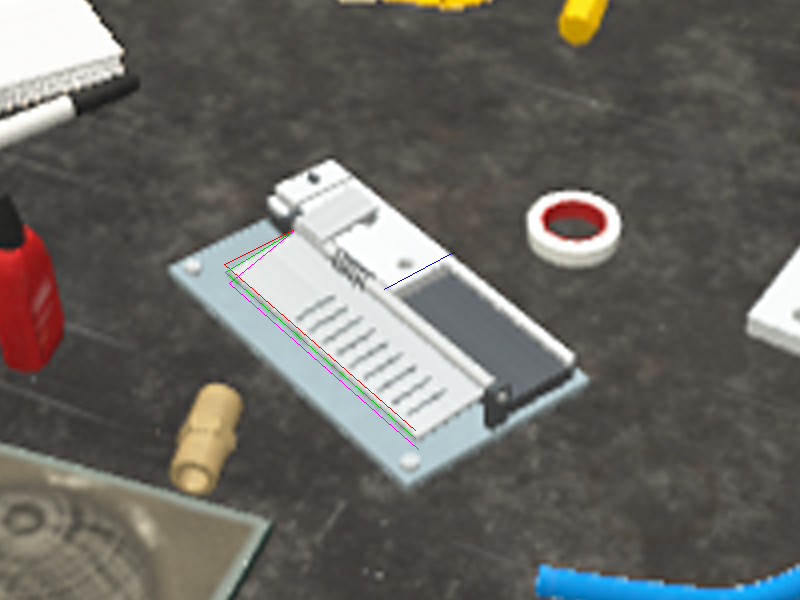

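View pics/fin_top_full.png

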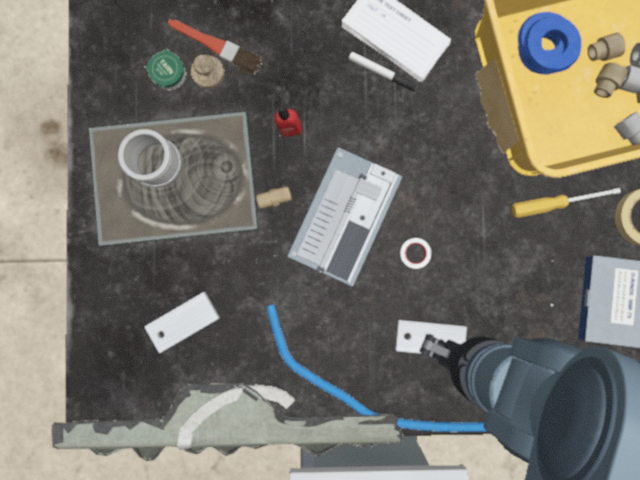

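Run:
```python
import cv2
im=cv2.imread("pics/fin_top_full.png")[165:225,340:410]
im2=cv2.imread("pics/fin_side_full.png")[200:260,270:340]
f=lambda a:cv2.resize(a,(395,340),interpolation=cv2.INTER_CUBIC)
import numpy as np
cv2.imwrite("pics/seam.png",np.hstack([f(im),f(im2)]))
```

```text
(no output)
```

View pics/seam.png

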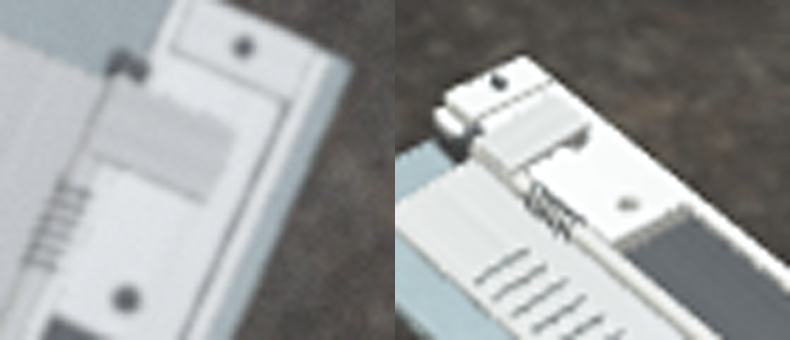

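The coupon sits against the stop with no gap, only the same outline seam the stop has elsewhere. The foot rests on it, the treadle reads about 0.12, and the bystanders haven't moved. I'm handing in.

```bash
python3 -c "
from rig import arm
print(arm.hand_in())"
```

```text
the job is handed in; nothing more can be done
None
```

The coupon is loaded and clamped, and I handed the job in at about 15.7 s of the 53 s allowed. One fingertip held the treadle down at roughly 0.25–0.3 rad. The other pushed the coupon about 65 mm under the raised foot to the end stop. I then backed off the coupon, lifted to let the treadle go, and moved the arm clear.

**Home against the stop:** A second, harder push (about 21 N along the channel, part of it treadle friction) did not move the coupon further. In the last pictures there is no gap at the stop, and the rear end lies at about clamp x = -10 mm. The network put the coupon within about 1.5 mm of home.

**Clamped:** The foot rests on the coupon. The treadle edge matches about 0.12 rad, the value given for a clamped coupon.

**Bystanders:** The nipple, tape roll and bottle are where they started. The robot touches nothing; the wrist force reads under 1 N.

**What did not go as expected:**
- **Fingertip height:** In the side view the fingertips showed about 30 mm higher than the reported TCP. I found the treadle by touch instead, meeting it at a reported TCP height of about -1 to -6 mm.
- **Early treadle release:** The treadle started to rise as I backed off, before I lifted, but by then the coupon was already home.
- **Network miss:** In the final side picture the network found only the two loose plates and missed the coupon in the channel. I relied on the top picture and the crops there.

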